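Sort the finished bead jars into the colour tray

ROBOT

A 7-joint arm with a two-finger parallel gripper is mounted at the origin on the work surface. World frame = base frame: x ahead of the robot, y to its left, z up, the work surface at z = 0. Lengths are in m, angles in rad, forces in N, time in s.
With the tool pointing down it reaches from about 0.425 to 0.925 m from the base axis. Payload 6.8 kg.
Tool frame: the origin (TCP) lies at the centre of the arm's flange, where the gripper is bolted on; the fingertips stand 173 mm ahead of it and the grasp point (between the pads) lies 155 mm ahead of it (r.hold_point_z is the distance from the TCP to the grasp point, in m); z points along the fingers, x is the direction in which the jaws open and shut, and the axes are right-handed (so a half turn about z gives the same grasp; the last joint's range is limited). The gripper opens to 85 mm and grips with 20 to 120 N. Pads are 22 mm wide; open, the fingers measure 114 mm over their backs; the gripper's body (76 mm by 85 mm) begins 54 mm behind the grasp point. The pads swing forward as they close: fully open they stand 13 mm farther back than shut.
Start: joints at [-1.208, 0.477, 0.022, 1.555, -0.011, 1.109, -0.083], TCP at [0.306, 0.602, 0.405] pointing down, gripper open.
Joint ranges: [-2.96, 2.96], [-0.34, 2.1], [-1.41, 1.46], [0.24, 2.44], [-1.37, 4.51], [0.17, 1.92], [-2.96, 2.96]. Speed limits (rad/s): [2.39, 2.39, 3.14, 3.14, 3.14, 3.14, 3.14].

INTERFACE

Orientations are given as a rotation vector (axis times angle).
In Python, from bench import r gives the robot as it stands.
- The arm moves only by the tool apply_moves, never from a script. Its arguments are lists of equal length, an entry for each row: "dp": the shift along the tool's x, y, z scaled (see below), a list of three; "twist": the turn, a rotation vector about the tool's x, y, z scaled (see below), a list of three; "jaw": the closure in counts, from 0 (fully open) to 255 (shut). In form: {"dp": [[x, y, z], ...], "twist": [[rx, ry, rz], ...], "jaw": [jaw, ...]}. A call has 1 to 20 rows; each row shifts and turns the pose as measured when the row begins, along the tool's axes as they then stand; what a row does not reach is not made up. The controller multiplies each number of a shift by 12 cm and each number of a turn by 120 degrees. A row lasts 1/10 s, in which the tool goes at most 50 mm and 8.59 degrees, less where a joint would pass 70% of its speed; a pose out of reach is approached as far as the arm can. A call with a number of a shift or a turn outside -1 to 1 is refused whole. A call with a gripper value outside its range is refused whole. The fingers move at their own pace and stop on an object; "grip_force" is the grip in N (left out, the last holds). Time passes only in rows, so rows that do not move let the fingers close. It gives the time, the measured TCP pose, the force and the opening at its end, in the units of the state.
- r.get_obs(): the state, without advancing time (a new reading comes with each control period).
- r.grab_frame(name): name is "side" or "top" or "wrist"; returns a dict with "color" (384x512x3 uint8, red, green, blue), "z_map" (384x512 float32, m along the optical axis (not along the pixel's ray), 0 where there is no reading), "intrinsics" (3x3 intrinsics, pixels), "dist_coeffs" ([k1, k2, p1, p2, k3] as OpenCV has them; the pictures are not rectified), "R" (3x3) and "t" (3): a world point X has camera coordinates R X + t; the wrist camera has in their place "hand_eye" (4x4, takes a point from camera to tool coordinates, whose origin is the TCP and whose axes are the tool frame's). Camera axes: x right, y down, z forward; pixel columns grow to the right and rows downward; lengths in m; the calibration is good to about 2 mm. A picture is of the moment at which its call begins: read the wrist's pose just before it.
- r.hand_in(): hands the job in, once; it reports no verdict.
The state is a dict: "clock": time; "joints": joint angles; "qvel": joint speeds; "tau": joint torques, N m; "tcp_pos": TCP position; "orientation": TCP orientation; "contact_force": force on the tool from outside, world axes, zero at the start; "moment": the same for the moment, N m; "grip_width": finger opening in m.
Only numpy, scipy, OpenCV 4.12 (cv2) and the standard library are available. Lean on these libraries where they do the work, as an engineer would, in place of code of your own. Each camera call takes 0.05 s, during which the arm holds its last target.

TASK

The jars of glass beads with white lids have been through the kiln: stand each of the four upright on the floor of the plywood tray, in the bay whose liner has the same colour as its beads. The jars with black lids are not annealed yet, so leave those where they are. Do not tip any jar over on the way.

Things in the scene. Friction and masses are not known exactly. Their poses are not given: they have to be found in the camera images.
- jar_blue: Closed round jar of blue glass beads with a WHITE lid and a round blue dot (31 mm) on the lid; stands upright on the bench, 60 mm tall, clear body 45 mm across up to 44 mm, lid 46 mm across from there to the top; 0.10 to 0.20 kg, firm, may be gripped at 20 N. Origin: centre of its underside; z up; its yaw means nothing.
- jar_red: Closed round jar of red glass beads with a WHITE lid and a round red dot (31 mm) on the lid; stands upright on the bench, 60 mm tall, clear body 45 mm across up to 44 mm, lid 46 mm across from there to the top; 0.10 to 0.20 kg, firm, may be gripped at 20 N. Origin: centre of its underside; z up; its yaw means nothing.
- jar_green: Closed round jar of green glass beads with a WHITE lid and a round green dot (31 mm) on the lid; stands upright on the bench, 60 mm tall, clear body 45 mm across up to 44 mm, lid 46 mm across from there to the top; 0.10 to 0.20 kg, firm, may be gripped at 20 N. Origin: centre of its underside; z up; its yaw means nothing.
- jar_yellow: Closed round jar of yellow glass beads with a WHITE lid and a round yellow dot (31 mm) on the lid; stands upright on the bench, 60 mm tall, clear body 45 mm across up to 44 mm, lid 46 mm across from there to the top; 0.10 to 0.20 kg, firm, may be gripped at 20 N. Origin: centre of its underside; z up; its yaw means nothing.
- black_lid_blue: Look-alike: the same jar of blue beads, same size and blue dot, but with a BLACK lid. It stays where it stands. Origin: centre of its underside, z up.
- black_lid_red: Look-alike: the same jar of red beads, same size and red dot, but with a BLACK lid. It stays where it stands. Origin: centre of its underside, z up.
- bay_blue: Blue liner, 60 x 60 x 2 mm, on the floor of one bay of a fixed plywood tray, with a blue tab on its robot-side wall. Origin: centre of its underside, 5 mm above the bench; y along the row of bays, x across it. Tray: four bays in a row, each 66 mm square inside, 71 mm apart, walls 5 mm thick, 24 mm high above the bench. Fingers closing along x have free room; along y jars stand 25 mm apart.
- bay_red: Red liner, 60 x 60 x 2 mm, on the floor of one bay of a fixed plywood tray, with a red tab on its robot-side wall. Origin: centre of its underside, 5 mm above the bench; y along the row of bays, x across it. Tray: four bays in a row, each 66 mm square inside, 71 mm apart, walls 5 mm thick, 24 mm high above the bench. Fingers closing along x have free room; along y jars stand 25 mm apart.
- bay_green: Green liner, 60 x 60 x 2 mm, on the floor of one bay of a fixed plywood tray, with a green tab on its robot-side wall. Origin: centre of its underside, 5 mm above the bench; y along the row of bays, x across it. Tray: four bays in a row, each 66 mm square inside, 71 mm apart, walls 5 mm thick, 24 mm high above the bench. Fingers closing along x have free room; along y jars stand 25 mm apart.
- bay_yellow: Yellow liner, 60 x 60 x 2 mm, on the floor of one bay of a fixed plywood tray, with a yellow tab on its robot-side wall. Origin: centre of its underside, 5 mm above the bench; y along the row of bays, x across it. Tray: four bays in a row, each 66 mm square inside, 71 mm apart, walls 5 mm thick, 24 mm high above the bench. Fingers closing along x have free room; along y jars stand 25 mm apart.
Not all that is in view belongs to the job. There is more than one size of the jar_green; the job needs the largest.

How it is judged:
By the outcome, as a careful person would: the job done as asked, in the order asked, and still so for the second after the job is handed in, with the robot touching nothing.
It also fails if it takes over 112 s, if anything falls off the work surface, if the arm or the gripper's body presses on something with over 40 N, if the wrist force passes 120 N, or if a joint passes its speed limit or range.

## Working session

There is one attempt and no reset: what is moved stays moved. The work goes in short steps, Python scripts to look and compute and a tool call to move; the robot and the scene stay as the last step left them, time stands still between calls to the robot, and variables do not carry over. Pictures are saved under pics/ and viewed, and the job is handed in when it is done.

Besides the shell and the picture viewer there is one more tool, called after ">>>" as name(argument=value, ...) on one line, values as JSON. apply_moves: Moves the arm, as the interface text tells. Shifts and turns lie within -1 to 1; 1 stands for 12 cm of shift or 120 degrees of turn. Its arguments: {"type":"object","properties":{"dp":{"type":"array"},"twist":{"type":"array"},"jaw":{"type":"array"},"grip_force":{"type":"number"}},"required":["dp","twist","jaw"]}

```bash
ls; mkdir -p pics
python3 - <<'E'
from bench import r
import cv2,numpy as np
o=r.get_obs();print(o)
for n in("top","side"):
    f=r.grab_frame(n);cv2.imwrite(f"pics/{n}0.png",cv2.resize(f["color"][:,:,::-1],None,fx=1.5,fy=1.5,interpolation=cv2.INTER_CUBIC))
    np.savez(f"{n}0.npz",**f);print(n,f["intrinsics"],f["dist_coeffs"],f["R"],f["t"])
E
```

```text
pics
{'clock': 0.0, 'joints': array([-1.20806841,  0.47779352,  0.02235106,  1.55647179, -0.01151223,
        1.10929005, -0.08311836]), 'qvel': array([ 3.84506871e-04,  4.36070843e-04, -2.17296354e-05, -1.48843486e-03,
        6.90009242e-04,  8.56247133e-04, -1.49819793e-03]), 'tau': array([-5.98759616e-04, -5.96449041e+01,  1.60734147e+00, -2.81200916e+01,
        1.23340517e-02,  9.28666763e-03,  1.86322062e-06]), 'tcp_pos': array([0.30606499, 0.60130474, 0.40372147]), 'orientation': array([ 2.67740982e+00,  1.64145274e+00, -2.34219903e-03]), 'contact_force': array([ 0.06500069, -0.60033034,  0.50215638]), 'moment': array([ 0.02690292, -0.0418326 , -0.04565087]), 'grip_width': 0.08563099414811763}
top [[409.8314366    0.         258.47280783]
 [  0.         409.8314366  191.66001489]
 [  0.           0.           1.        ]] [-0.07180657  0.          0.          0.          0.        ] [[ 0.01917311 -0.99978706 -0.00763011]
 [-0.99019985 -0.01793224 -0.13850157]
 [ 0.13833525  0.01021084 -0.99033282]] [0.00689212 0.49922923 0.9078602 ]
side [[424.85221314   0.         251.23193899]
 [  0.         424.85221314 191.33815251]
 [  0.           0.           1.        ]] [-0.02487987  0.          0.          0.          0.        ] [[ 0.9142351  -0.40501122  0.01183607]
 [-0.3091886  -0.71621787 -0.62564716]
 [ 0.26187132  0.56832902 -0.78001637]] [-0.45710167  0.18205427  0.94377002]
```

View pics/top0.png

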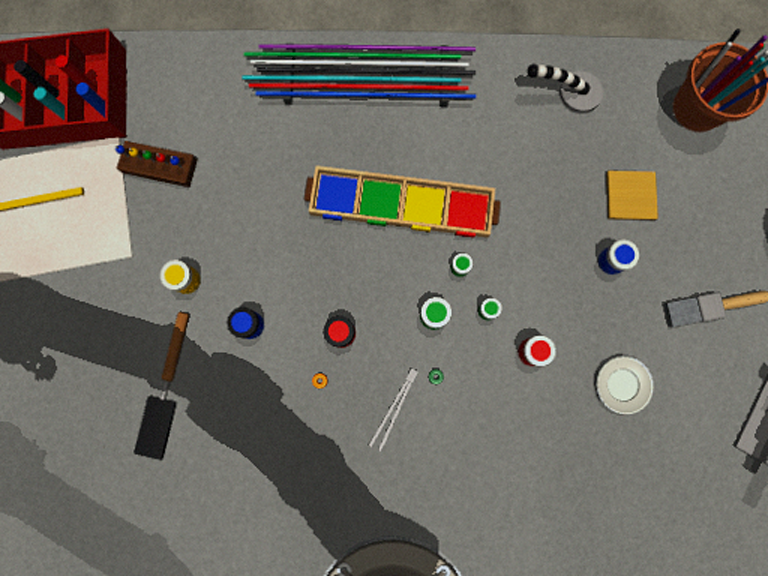

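View pics/side0.png

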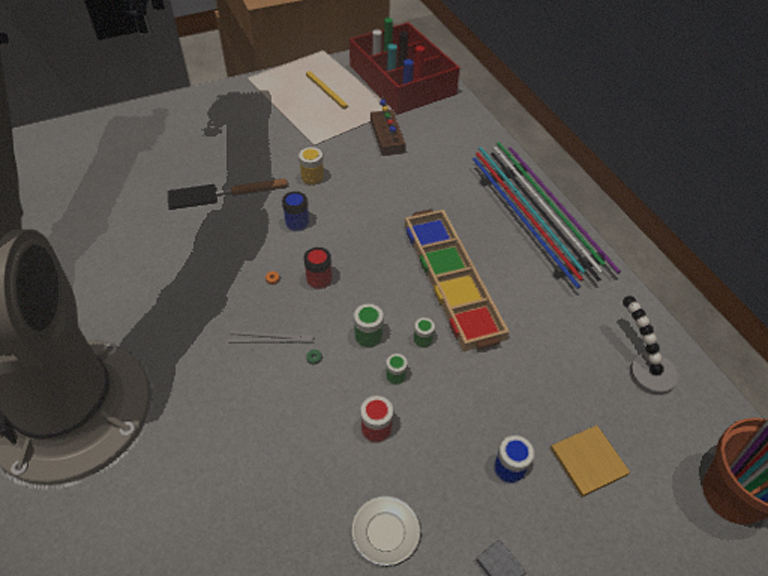

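The top view (768 px wide) shows these jars:
- **Green, white lid:** three of them, at (435,312), (461,263) and (490,308). The one at (435,312) is visibly the largest, so it fits.
- **Other white lids:** blue (623,255), red (540,350) and yellow (175,275).
- **Black lids, to leave:** blue (243,322) and red (339,330).
- **Bays, left to right:** blue, green, yellow, red.

Next I'll confirm the jars in a crop and measure.

```bash
cat > h.py <<'E'
import numpy as np,cv2
def ray(f,uv):
    p=cv2.undistortPoints(np.array([[uv]],float),f["intrinsics"],f["dist_coeffs"])[0,0]
    R,t=f["R"],f["t"]; return -R.T@t, R.T@np.array([p[0],p[1],1.])
def onz(f,uv,z):
    c,d=ray(f,uv); return c+d*(z-c[2])/d[2]
def mask(f,col):
    hsv=cv2.cvtColor(f["color"],cv2.COLOR_RGB2HSV);H,S,V=[hsv[...,i].astype(int) for i in range(3)]
    lo,hi={'blue':(110,128),'green':(50,75),'yellow':(22,33),'red':(174,5)}[col]
    m=((H>=lo)&(H<=hi)) if lo<hi else ((H>=lo)|(H<=hi))
    return (m&(S>130)&(V>70)).astype(np.uint8)
def blobs(f,col,amin=60):
    n,l,s,c=cv2.connectedComponentsWithStats(mask(f,col)); return [(c[i],s[i]) for i in range(1,n) if s[i,4]>=amin]
E
python3 - <<'E'
from h import *
F={n:dict(np.load(n+"0.npz")) for n in("top","side")}
for n,f in F.items():
  for c in('blue','green','yellow','red'):
    for ce,s in blobs(f,c):
      u,v=int(ce[0]),int(ce[1]); X=onz(f,ce,.06);L=onz(f,ce,.007)
      print(n,c,ce.round(1),s[2:],"z60",X[:2].round(3),"z7",L[:2].round(3),"dep",f["z_map"][v,u], "zdep",(lambda cd:(cd[0]+cd[1]*f["z_map"][v,u])[2].round(3))(ray(f,ce)))
f=F['top']
im=cv2.resize(f["color"][150:260,100:440,::-1],None,fx=2.3,fy=2.3,interpolation=cv2.INTER_CUBIC);cv2.imwrite("pics/crop1.png",im)
E
```

```text
top blue [54.6 59.2] [ 8 11 62] z60 [0.81  0.516] z7 [0.836 0.545] dep 0.91632015 zdep 0.107
top blue [242.   62.5] [147   6 420] z60 [0.803 0.061] z7 [0.828 0.064] dep 0.9877719 zdep 0.034
top blue [224.1 129.1] [ 27  25 559] z60 [0.639 0.098] z7 [0.655 0.103] dep 0.9900968 zdep 0.009
top blue [416.2 169.2] [ 13  13 130] z60 [ 0.554 -0.342] z7 [ 0.564 -0.362] dep 0.92274135 zdep 0.059
top blue [160.7 214.3] [ 15  14 164] z60 [0.44  0.233] z7 [0.445 0.247] dep 0.0 zdep 0.968
top green [237.3  36.2] [144   5 377] z60 [0.87  0.074] z7 [0.899 0.078] dep 1.0027196 zdep 0.029
top green [253.  132.6] [ 27  26 568] z60 [0.632 0.031] z7 [0.647 0.033] dep 0.9878677 zdep 0.01
top green [308.1 174.9] [ 9  9 63] z60 [ 0.536 -0.095] z7 [ 0.545 -0.101] dep 0.939533 zdep 0.042
top green [327. 205.] [ 9  9 60] z60 [ 0.468 -0.138] z7 [ 0.474 -0.146] dep 0.9285524 zdep 0.043
top green [290.5 207.8] [ 14  13 144] z60 [ 0.461 -0.056] z7 [ 0.466 -0.06 ] dep 0.90935254 zdep 0.062
top yellow [ 27.  131.9] [ 56  15 284] z60 [0.628 0.564] z7 [0.643 0.597] dep 0.99306476 zdep 0.01
top yellow [282.3 136.3] [ 2
[... 1442 characters left out ...]
88508 zdep 0.005
side red [282.6  38.4] [ 43  42 244] z60 [0.862 0.555] z7 [0.904 0.631] dep 1.3958883 zdep 0.083
side red [251.1  41. ] [ 38  39 157] z60 [0.756 0.582] z7 [0.792 0.66 ] dep 1.4666173 zdep 0.037
side red [353.6 145.2] [ 70  85 231] z60 [0.806 0.024] z7 [0.845 0.065] dep 1.1733294 zdep 0.024
side red [211.1 170.6] [13 10 99] z60 [0.429 0.089] z7 [0.442 0.134] dep 1.0619488 zdep 0.058
side red [317.3 214.9] [ 28  21 389] z60 [ 0.606 -0.136] z7 [ 0.631 -0.105] dep 1.0468519 zdep 0.005
side red [250.6 272.6] [ 14  13 142] z60 [ 0.405 -0.209] z7 [ 0.417 -0.184] dep 0.8853142 zdep 0.059
side red [247.6 288.2] [17 11 68] z60 [ 0.385 -0.239] z7 [ 0.396 -0.216] dep 0.892479 zdep 0.032
```

View pics/crop1.png

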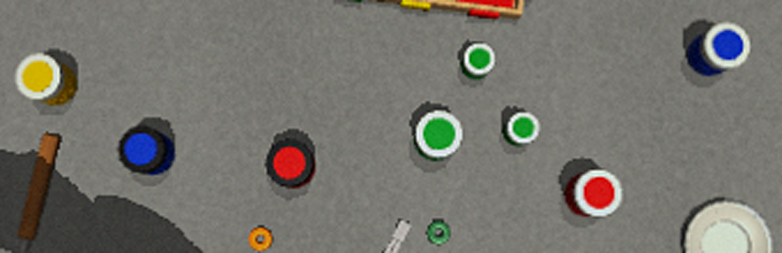

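Both cameras agree within 2 mm:

| Colour | Jar (x, y) | Bay (x, y) |
|---|---|---|
| Blue | (.553, -.342) | (.6545, .105) |
| Red | (.406, -.210) | (.631, -.107) |
| Green | (.460, -.055) | (.6465, .0345) |
| Yellow | (.510, .340) | (.639, -.037) |

The tray is yawed about -6.3°. The crop confirms the white lids, and the big green one at crop (438,133) measures 144 px against about 60 px for the small ones. I'll turn the tool so the jaws lie along the tray's x.

```bash
cat > go.py <<'E'
import sys,numpy as np
from scipy.spatial.transform import Rotation as Ro
from bench import r
o=r.get_obs();R=Ro.from_rotvec(o["orientation"])
a=np.radians(-6.3);x=np.array([np.cos(a),np.sin(a),0]);z=np.array([0,0,-1.])
T=Ro.from_matrix(np.c_[x,np.cross(z,x),z])
print("t",round(o["clock"],2),"pos",o["tcp_pos"].round(4),"F",o["contact_force"].round(1),"w",round(o["grip_width"],4),"j",o["joints"].round(2))
print("twist total",((R.inv()*T).as_rotvec()/np.radians(120)).round(4))
if len(sys.argv)>3:
    d=np.array([float(v) for v in sys.argv[1:4]])-o["tcp_pos"]
    u=R.inv().apply(d)/.12
    print("dp total (tool, now)",u.round(3)," aligned",(T.inv().apply(d)/.12).round(3))
E
python3 go.py .51 .34 .30
```

```text
t 0.1 pos [0.3061 0.6013 0.4038] F [-0.5  0.4 -0.1] w 0.0851 j [-1.21  0.48  0.02  1.56 -0.01  1.11 -0.08]
twist total [5.000e-04 7.000e-04 5.777e-01]
dp total (tool, now) [-1.169  2.502  0.867]  aligned [1.928 1.978 0.865]
```

>>> apply_moves(dp=[[0,0,0],[0,0,0],[0,0,0],[0,0,0],[0,0,0],[0,0,0],[0,0,0],[0,0,0]], twist=[[0,0,0.07],[0,0,0.07],[0,0,0.07],[0,0,0.07],[0,0,0.07],[0,0,0.07],[0,0,0.07],[0,0,0.07]], jaw=[0,0,0,0,0,0,0,0], grip_force=20)

```text
clock: 0.9
tcp_pos: [0.3056, 0.5999, 0.3991]
orientation: [3.128, -0.159, -0.006]
contact_force: [-0.1, -0.1, 0.2]
grip_width: 0.0854
```

```bash
python3 go.py .51 .34 .30
```

```text
t 0.9 pos [0.3056 0.5999 0.3991] F [-0.1 -0.1  0.2] w 0.0854 j [-1.39  0.49  0.28  1.58 -0.15  1.11 -1.17]
twist total [0.0047 0.0017 0.0041]
dp total (tool, now) [1.917 1.974 0.838]  aligned [1.931 1.966 0.825]
```

>>> apply_moves(dp=[[0.19,0.2,0.07],[0.19,0.2,0.07],[0.19,0.2,0.07],[0.19,0.2,0.07],[0.19,0.2,0.07],[0.19,0.2,0.07],[0.19,0.2,0.07],[0.19,0.2,0.07],[0.19,0.2,0.07],[0.19,0.17,0.07],[0,0,0]], twist=[[0.0047,0.0017,0.004],[0,0,0],[0,0,0],[0,0,0],[0,0,0],[0,0,0],[0,0,0],[0,0,0],[0,0,0],[0,0,0],[0,0,0]], jaw=[0,0,0,0,0,0,0,0,0,0,0])

```text
clock: 2.0
tcp_pos: [0.5091, 0.3307, 0.3068]
orientation: [3.131, -0.17, -0.008]
contact_force: [-0.6, -0.7, -0.4]
grip_width: 0.0853
```

```bash
python3 go.py .51 .34 .30
python3 - <<'E'
from bench import r
import cv2
f=r.grab_frame("wrist");print(f["hand_eye"],f["intrinsics"]);cv2.imwrite("pics/w1.png",f["color"][:,:,::-1])
E
```

```text
t 2.0 pos [0.5091 0.3307 0.3068] F [-0.6 -0.7 -0.4] w 0.0853 j [-0.92  0.49  0.32  1.83 -0.2   0.86 -0.61]
twist total [0.0028 0.0022 0.0007]
dp total (tool, now) [-0.    -0.078  0.056]  aligned [-0.001 -0.078  0.057]
[[ 9.99999861e-01  3.03492794e-04  4.30540868e-04 -9.60707925e-04]
 [-4.14812011e-04  9.57468527e-01  2.88537430e-01 -7.33862185e-02]
 [-3.24660300e-04 -2.88537568e-01  9.57468520e-01  3.09771284e-02]
 [ 0.00000000e+00  0.00000000e+00  0.00000000e+00  1.00000000e+00]] [[304.70571868   0.         257.5277319 ]
 [  0.         304.70571868 193.40737773]
 [  0.           0.           1.        ]]
```

View pics/w1.png

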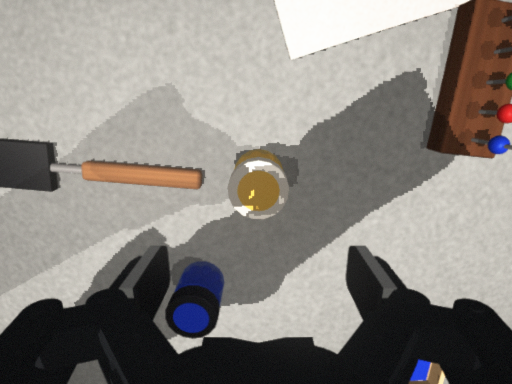

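The wrist view shows the yellow jar's dot at about (258,190), with the black-lid blue jar at (193,312) and the fingers below. I'll cross-check the position.

```bash
cat > wr.py <<'E'
import sys,numpy as np,cv2
from scipy.spatial.transform import Rotation as Ro
from bench import r
from h import *
# usage: wr.py colour z name
def wf():
    o=r.get_obs(); f=r.grab_frame("wrist"); T=np.eye(4);T[:3,:3]=Ro.from_rotvec(o["orientation"]).as_matrix();T[:3,3]=o["tcp_pos"]
    C=np.linalg.inv(T@f["hand_eye"]); f["R"],f["t"]=C[:3,:3],C[:3,3]; return f
if __name__=="__main__":
    f=wf()
    for ce,s in blobs(f,sys.argv[1]): print(ce.round(1),s,onz(f,ce,float(sys.argv[2])).round(4))
    cv2.imwrite(f"pics/{sys.argv[3]}.png",f["color"][:,:,::-1])
E
python3 wr.py yellow .06 w2
python3 - <<'E'
from wr import *
f=wf();print(onz(f,(258.5,190),.06))
E
```

```text
[0.50614367 0.34501287 0.06      ]
```

Run:
```python
from h import *
import cv2
w=cv2.imread("pics/w2.png");a=cv2.resize(w[140:240,200:320],None,fx=3.3,fy=3.3,interpolation=cv2.INTER_CUBIC)
f=dict(np.load("side0.npz"));b=cv2.resize(f["color"][85:135,180:240,::-1],None,fx=6.6,fy=6.6,interpolation=cv2.INTER_CUBIC)
cv2.imwrite("pics/c2.png",np.hstack([a,b]));print(a.shape,b.shape)
for uv in [(207.3,103),(207.3,104),(208,103)]: print(onz(f,uv,.06))
```

```text
(330, 396, 3) (330, 396, 3)
[0.51002542 0.33682712 0.06      ]
[0.50849695 0.33266176 0.06      ]
[0.51187693 0.33603488 0.06      ]
```

View pics/c2.png

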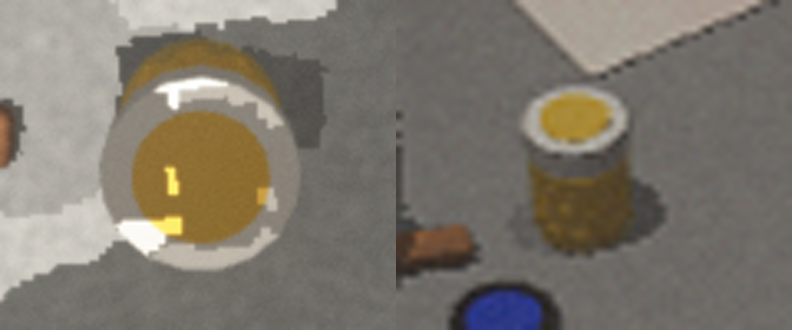

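Dot centre re-read in the crop is wrist (261,193), which gives about (.508,.342). Side gives (.510,.337) and top (.510,.340), so they are consistent. Descending at (.509,.340).

>>> apply_moves(dp=[[0,-0.078,0],[0,0,0.15],[0,0,0.15],[0,0,0.15],[0,0,0.15],[0,0,0.13],[0,0,0]], twist=[[0.0028,0.0022,0],[0,0,0],[0,0,0],[0,0,0],[0,0,0],[0,0,0],[0,0,0]], jaw=[0,0,0,0,0,0,0])

```text
clock: 2.85
tcp_pos: [0.501, 0.3625, 0.2195]
orientation: [-3.122, 0.128, -0.002]
contact_force: [-1.1, -0.5, 0.5]
grip_width: 0.0854
```

```bash
python3 go.py .509 .34 .20
```

```text
t 2.85 pos [0.501  0.3625 0.2195] F [-1.1 -0.5  0.5] w 0.0854 j [-0.92  0.62  0.26  1.85 -0.25  0.69 -0.59]
twist total [-0.0079 -0.0001  0.0135]
dp total (tool, now) [0.082 0.184 0.159]  aligned [0.087 0.179 0.162]
```

The row lag drifted y by 22 mm. Force is ~0, so nothing was touched. I'll correct with smaller steps.

>>> apply_moves(dp=[[0.04,0.09,0],[0.04,0.09,0],[0,0,0]], twist=[[-0.004,0,0.007],[-0.004,0,0.006],[0,0,0]], jaw=[0,0,0])

```text
clock: 3.15
tcp_pos: [0.5093, 0.3399, 0.2207]
orientation: [-3.137, 0.172, -0.003]
contact_force: [0.0, 0.3, 0.1]
grip_width: 0.0856
```

```bash
python3 go.py .509 .34 .20
```

```text
t 3.15 pos [0.5093 0.3399 0.2207] F [0.  0.3 0.1] w 0.0856 j [-0.9   0.61  0.28  1.86 -0.25  0.7  -0.59]
twist total [-0.     -0.0008  0.0003]
dp total (tool, now) [-0.003 -0.     0.172]  aligned [-0.002 -0.     0.172]
```

>>> apply_moves(dp=[[0,0,0.06],[0,0,0.06],[0,0,0.05],[0,0,0]], twist=[[0,0,0],[0,0,0],[0,0,0],[0,0,0]], jaw=[0,0,0,0])

```text
clock: 3.55
tcp_pos: [0.5102, 0.3394, 0.2002]
orientation: [-3.135, 0.174, -0.006]
contact_force: [0.0, 0.3, -0.2]
grip_width: 0.0859
```

```bash
python3 go.py .509 .34 .20
```

```text
t 3.55 pos [0.5102 0.3394 0.2002] F [ 0.   0.3 -0.2] w 0.0859 j [-0.88  0.64  0.26  1.87 -0.26  0.66 -0.58]
twist total [-0.0011 -0.0017 -0.0006]
dp total (tool, now) [-0.011 -0.004  0.001]  aligned [-0.011 -0.004  0.001]
```

>>> apply_moves(dp=[[-0.01,0,0],[0,0,0],[0,0,0],[0,0,0],[0,0,0],[0,0,0]], twist=[[-0.001,-0.0017,0],[0,0,0],[0,0,0],[0,0,0],[0,0,0],[0,0,0]], jaw=[255,255,255,255,255,255], grip_force=20)

```text
clock: 4.15
tcp_pos: [0.5087, 0.34, 0.2]
orientation: [3.137, -0.173, -0.001]
contact_force: [-0.4, -0.4, -1.9]
grip_width: 0.0455
```

```bash
python3 go.py .509 .34 .20
```

```text
t 4.15 pos [0.5087 0.34   0.2   ] F [-0.4 -0.4 -1.9] w 0.0455 j [-0.89  0.64  0.26  1.87 -0.26  0.67 -0.58]
twist total [ 0.0001  0.0003 -0.0002]
dp total (tool, now) [ 0.003 -0.    -0.   ]  aligned [ 0.003 -0.    -0.   ]
```

>>> apply_moves(dp=[[0,0,0],[0,0,-0.04],[0,0,-0.08],[0,0,-0.12],[0,0,-0.15],[0,0,-0.15],[0,0,-0.15],[0,0,-0.1],[0,0,-0.05],[0,0,0]], twist=[[0,0,0],[0,0,0],[0,0,0],[0,0,0],[0,0,0],[0,0,0],[0,0,0],[0,0,0],[0,0,0],[0,0,0]], jaw=[255,255,255,255,255,255,255,255,255,255])

```text
clock: 5.15
tcp_pos: [0.5089, 0.3397, 0.3115]
orientation: [-3.134, 0.174, -0.002]
contact_force: [-0.1, 0.6, -1.0]
grip_width: 0.0451
```

```bash
python3 go.py .639 -.037 .30; python3 wr.py yellow .06 w3
```

```text
t 5.15 pos [0.5089 0.3397 0.3115] F [-0.1  0.6 -1. ] w 0.0451 j [-0.93  0.49  0.32  1.82 -0.2   0.87 -0.63]
twist total [-0.0013 -0.0007 -0.0005]
dp total (tool, now) [1.425 3.    0.09 ]  aligned [1.422 3.002 0.096]
```

View pics/w3.png

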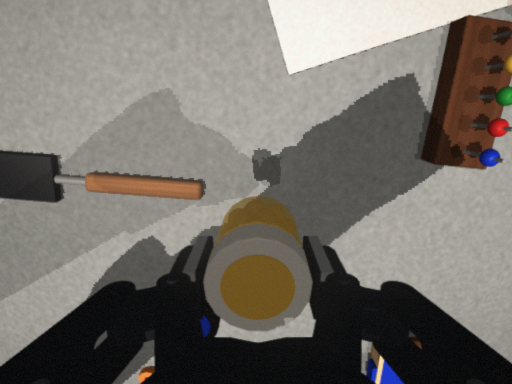

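The yellow jar is held upright, lid centre at (257,287), no tilt visible. Carrying it to the yellow bay.

>>> apply_moves(dp=[[0.04,0.09,0],[0.08,0.17,0],[0.1,0.22,0],[0.1,0.22,0],[0.1,0.22,0],[0.1,0.22,0],[0.1,0.22,0],[0.1,0.22,0],[0.1,0.22,0],[0.1,0.22,0],[0.1,0.22,0],[0.1,0.21,0],[0.1,0.21,0],[0.1,0.2,0],[0.06,0.12,0],[0.03,0.06,0],[0,0,0],[0,0,0]], twist=[[0,0,0],[0,0,0],[0,0,0],[0,0,0],[0,0,0],[0,0,0],[0,0,0],[0,0,0],[0,0,0],[0,0,0],[0,0,0],[0,0,0],[0,0,0],[0,0,0],[0,0,0],[0,0,0],[0,0,0],[0,0,0]], jaw=[255,255,255,255,255,255,255,255,255,255,255,255,255,255,255,255,255,255])

```text
clock: 7.0
tcp_pos: [0.6339, -0.0712, 0.2942]
orientation: [3.122, -0.183, -0.042]
contact_force: [-0.0, 0.0, -1.5]
grip_width: 0.0455
```

```bash
python3 go.py .639 -.037 .23
python3 - <<'E'
from wr import *
f=wf();o=r.get_obs();cv2.imwrite("pics/w4.png",f["color"][:,:,::-1])
p=onz(f,(257,287),o["tcp_pos"][2]-.14);print("lid",p,"tcp",o["tcp_pos"])
for c in("blue","green","yellow","red"):
  for ce,s in blobs(f,c): print(c,ce.round(0),s[2:],onz(f,ce,.007).round(4))
E
```

```text
t 7.0 pos [ 0.6339 -0.0712  0.2942] F [-0.   0.  -1.5] w 0.0455 j [-0.26  0.56  0.37  1.75 -0.23  0.9   0.1 ]
twist total [ 0.0073  0.0125 -0.0033]
dp total (tool, now) [ 0.023 -0.296  0.53 ]  aligned [ 0.011 -0.288  0.535]
lid [ 0.62891056 -0.07272134  0.15425223] tcp [ 0.63385375 -0.07088591  0.29425223]
blue [499. 110.] [  28  225 1816] [ 0.8302 -0.0283  0.007 ]
green [267.  54.] [  79   81 6109] [0.6449 0.0334 0.007 ]
green [211.  53.] [  7  44 228] [0.602  0.0395 0.007 ]
green [ 32. 209.] [  37   37 1059] [ 0.4117 -0.0707  0.007 ]
green [152. 241.] [ 22  18 234] [ 0.52   -0.1147  0.007 ]
green [110. 267.] [ 33  24 434] [ 0.4712 -0.1384  0.007 ]
green [ 88. 289.] [ 21  19 261] [ 0.4414 -0.1612  0.007 ]
yellow [273. 133.] [  71   58 2644] [ 0.6434 -0.0277  0.007 ]
red [ 8. 26.] [ 21  52 858] [0.4426 0.0832 0.007 ]
red [508. 178.] [ 11  88 490] [ 0.8448 -0.088   0.007 ]
red [241. 198.] [ 23   9 102] [ 0.6093 -0.0806  0.007 ]
red [290. 205.] [ 41  40 468] [ 0.652  -0.0927  0.007 ]
red [219. 222.] [ 5 25 88] [ 0.5864 -0.1014  0.007 ]
red [ 57. 319.] [ 28  23 126] [ 0.3934 -0.1963  0.007 ]
```

View pics/w4.png

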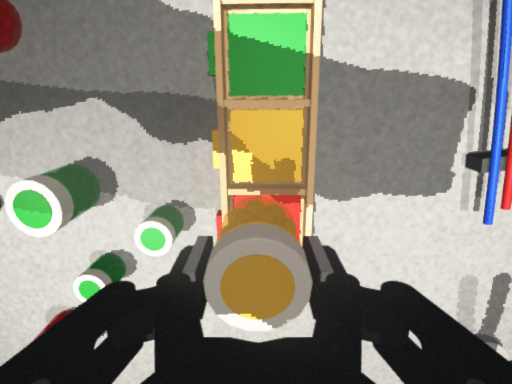

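It overshot y by 34 mm, now hovering above the red bay. The yellow bay is at (268,145) and the green one at (267,54); the green liner measures (.645,.033), consistent with before. Correcting position and tilt.

>>> apply_moves(dp=[[0.01,-0.09,0],[0.01,-0.09,0],[0,-0.06,0],[0,-0.02,0],[0,0,0]], twist=[[0.004,0.006,-0.002],[0.003,0.006,-0.001],[0,0,0],[0,0,0],[0,0,0]], jaw=[255,255,255,255,255])

```text
clock: 7.55
tcp_pos: [0.64, -0.031, 0.294]
orientation: [-3.133, 0.159, -0.001]
contact_force: [-0.4, 0.2, -1.2]
grip_width: 0.0453
```

```bash
python3 go.py .639 -.037 .23
```

```text
t 7.55 pos [ 0.64  -0.031  0.294] F [-0.4  0.2 -1.2] w 0.0453 j [-0.3   0.56  0.35  1.76 -0.25  0.87  0.06]
twist total [-0.002  -0.0003  0.0042]
dp total (tool, now) [-0.004  0.053  0.533]  aligned [-0.003  0.05   0.533]
```

>>> apply_moves(dp=[[0,0.03,0],[0,0.015,0],[0,0,0.1],[0,0,0.12],[0,0,0.12],[0,0,0.08],[0,0,0.04],[0,0,0]], twist=[[-0.002,0,0.004],[0,0,0],[0,0,0],[0,0,0],[0,0,0],[0,0,0],[0,0,0],[0,0,0]], jaw=[255,255,255,255,255,255,255,255])

```text
clock: 8.35
tcp_pos: [0.6384, -0.0387, 0.2321]
orientation: [3.135, -0.177, -0.004]
contact_force: [0.3, -0.1, -1.4]
grip_width: 0.0453
```

```bash
python3 go.py .639 -.037 .207
```

```text
t 8.35 pos [ 0.6384 -0.0387  0.2321] F [ 0.3 -0.1 -1.4] w 0.0453 j [-0.27  0.64  0.33  1.79 -0.28  0.76  0.09]
twist total [ 0.001   0.0012 -0.0013]
dp total (tool, now) [ 0.004 -0.015  0.209]  aligned [ 0.003 -0.014  0.209]
```

>>> apply_moves(dp=[[0,-0.01,0.05],[0,0,0.05],[0,0,0.04],[0,0,0.03],[0,0,0.01],[0,0,0]], twist=[[0.001,0.001,-0.001],[0,0,0],[0,0,0],[0,0,0],[0,0,0],[0,0,0]], jaw=[255,255,255,255,255,255])

```text
clock: 8.95
tcp_pos: [0.6393, -0.0372, 0.2095]
orientation: [-3.136, 0.173, -0.003]
contact_force: [0.1, -0.2, -2.0]
grip_width: 0.0457
```

```bash
python3 go.py .639 -.037 .207
```

```text
t 8.95 pos [ 0.6393 -0.0372  0.2095] F [ 0.1 -0.2 -2. ] w 0.0457 j [-0.26  0.67  0.31  1.79 -0.29  0.72  0.1 ]
twist total [-0.0002 -0.0008 -0.    ]
dp total (tool, now) [-0.002 -0.001  0.021]  aligned [-0.002 -0.001  0.021]
```

>>> apply_moves(dp=[[0,0,0.01],[0,0,0.01],[0,0,0.005]], twist=[[0,0,0],[0,0,0],[0,0,0]], jaw=[255,255,255])

```text
clock: 9.25
tcp_pos: [0.6396, -0.0373, 0.207]
orientation: [-3.136, 0.173, -0.005]
contact_force: [-0.3, -0.2, 1.8]
grip_width: 0.0453
```

```bash
python3 go.py .639 -.037 .207
```

```text
t 9.25 pos [ 0.6396 -0.0373  0.207 ] F [-0.3 -0.2  1.8] w 0.0453 j [-0.26  0.67  0.31  1.79 -0.3   0.72  0.1 ]
twist total [-0.0003 -0.0014 -0.0001]
dp total (tool, now) [-0.005 -0.002 -0.   ]  aligned [-0.005 -0.002 -0.   ]
```

Floor contact (force went from -2 to +1.8 N). Releasing and rising.

>>> apply_moves(dp=[[0,0,0],[0,0,0],[0,0,0],[0,0,0],[0,0,-0.05],[0,0,-0.1],[0,0,-0.15],[0,0,-0.15],[0,0,-0.15],[0,0,-0.1],[0,0,-0.05],[0,0,0]], twist=[[0,0,0],[0,0,0],[0,0,0],[0,0,0],[0,0,0],[0,0,0],[0,0,0],[0,0,0],[0,0,0],[0,0,0],[0,0,0],[0,0,0]], jaw=[0,0,0,0,0,0,0,0,0,0,0,0])

```text
clock: 10.45
tcp_pos: [0.6399, -0.0378, 0.3066]
orientation: [-3.136, 0.174, -0.012]
contact_force: [1.0, -0.1, 0.6]
grip_width: 0.0853
```

```bash
python3 go.py .460 -.055 .29; python3 wr.py green .06 w5
```

```text
t 10.45 pos [ 0.6399 -0.0378  0.3066] F [ 1.  -0.1  0.6] w 0.0853 j [-0.3   0.54  0.37  1.75 -0.24  0.88  0.06]
twist total [-0.0007 -0.0037 -0.0004]
dp total (tool, now) [-1.475  0.308  0.126]  aligned [-1.474  0.307  0.138]
[252.4 104.9] [ 217   70   71   72 4916] [0.6454 0.0338 0.06  ]
[201.4 104. ] [199  88   6  37 133] [0.6109 0.0383 0.06  ]
[ 76.4 233.6] [ 65 223  21  23 173] [ 0.4977 -0.0459  0.06  ]
[ 35.  249.2] [ 18 233  35  33 904] [ 0.4593 -0.0556  0.06  ]
```

View pics/w5.png

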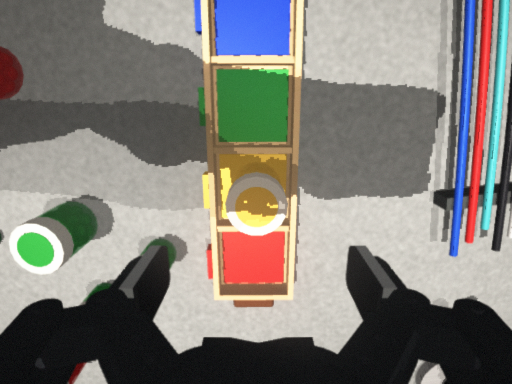

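The yellow jar stands upright in the yellow bay, lid at (258,205). The large green jar's dot is at (35,249), giving (.459,-.056), which matches. Going for green.

>>> apply_moves(dp=[[-0.1,0.02,0],[-0.2,0.04,0.01],[-0.2,0.04,0.01],[-0.2,0.04,0.01],[-0.2,0.04,0.01],[-0.2,0.04,0.01],[-0.12,0.02,0.01],[-0.06,0.01,0],[-0.03,0,0],[0,0,0],[0,0,0]], twist=[[0,-0.003,0],[0,0,0],[0,0,0],[0,0,0],[0,0,0],[0,0,0],[0,0,0],[0,0,0],[0,0,0],[0,0,0],[0,0,0]], jaw=[0,0,0,0,0,0,0,0,0,0,0])

```text
clock: 11.6
tcp_pos: [0.4647, -0.0508, 0.2911]
orientation: [3.136, -0.173, -0.029]
contact_force: [-0.1, 0.1, 0.8]
grip_width: 0.0855
```

```bash
python3 go.py .460 -.055 .29
```

```text
t 11.6 pos [ 0.4647 -0.0508  0.2911] F [-0.1  0.1  0.8] w 0.0855 j [-0.35  0.31  0.39  2.16 -0.18  0.72  0.05]
twist total [ 0.0007  0.0089 -0.0001]
dp total (tool, now) [-0.035  0.039  0.01 ]  aligned [-0.036  0.039  0.009]
```

>>> apply_moves(dp=[[-0.02,0.02,0],[-0.015,0.02,0],[0,0,0.1],[0,0,0.12],[0,0,0.12],[0,0,0.1],[0,0,0.05],[0,0,0.02],[0,0,0]], twist=[[0,0.009,0],[0,0,0],[0,0,0],[0,0,0],[0,0,0],[0,0,0],[0,0,0],[0,0,0],[0,0,0]], jaw=[0,0,0,0,0,0,0,0,0])

```text
clock: 12.5
tcp_pos: [0.462, -0.0557, 0.2247]
orientation: [3.134, -0.172, 0.006]
contact_force: [-0.5, 0.3, 0.1]
grip_width: 0.0855
```

```bash
python3 go.py .460 -.055 .2
```

```text
t 12.5 pos [ 0.462  -0.0557  0.2247] F [-0.5  0.3  0.1] w 0.0855 j [-0.29  0.43  0.33  2.21 -0.26  0.54  0.13]
twist total [ 0.0012 -0.0018  0.0001]
dp total (tool, now) [-0.018 -0.005  0.205]  aligned [-0.017 -0.004  0.205]
```

>>> apply_moves(dp=[[-0.015,-0.004,0.06],[0,0,0.07],[0,0,0.05],[0,0,0.02],[0,0,0]], twist=[[0.001,-0.002,0],[0,0,0],[0,0,0],[0,0,0],[0,0,0]], jaw=[0,0,0,0,0])

```text
clock: 13.0
tcp_pos: [0.4607, -0.0549, 0.1994]
orientation: [-3.137, 0.172, -0.002]
contact_force: [0.1, 0.1, 0.2]
grip_width: 0.0854
```

```bash
python3 go.py .460 -.055 .2
```

```text
t 13.0 pos [ 0.4607 -0.0549  0.1994] F [0.1 0.1 0.2] w 0.0854 j [-0.26  0.48  0.29  2.22 -0.29  0.48  0.16]
twist total [-0.0001 -0.0006  0.0002]
dp total (tool, now) [-0.006  0.001 -0.005]  aligned [-0.006  0.001 -0.005]
```

Grip, then lift.

>>> apply_moves(dp=[[0,0,-0.004],[0,0,0],[0,0,0],[0,0,0],[0,0,0],[0,0,0],[0,0,0],[0,0,-0.04],[0,0,-0.08],[0,0,-0.12],[0,0,-0.15],[0,0,-0.15],[0,0,-0.15],[0,0,-0.1],[0,0,-0.05],[0,0,0]], twist=[[0,0,0],[0,0,0],[0,0,0],[0,0,0],[0,0,0],[0,0,0],[0,0,0],[0,0,0],[0,0,0],[0,0,0],[0,0,0],[0,0,0],[0,0,0],[0,0,0],[0,0,0],[0,0,0]], jaw=[255,255,255,255,255,255,255,255,255,255,255,255,255,255,255,255], grip_force=20)

```text
clock: 14.6
tcp_pos: [0.4594, -0.0555, 0.3091]
orientation: [-3.136, 0.174, -0.003]
contact_force: [-0.2, 0.3, -1.1]
grip_width: 0.045
```

```bash
python3 go.py .6465 .0345 .30
```

```text
t 14.6 pos [ 0.4594 -0.0555  0.3091] F [-0.2  0.3 -1.1] w 0.045 j [-0.36  0.27  0.41  2.16 -0.16  0.74  0.04]
twist total [-0.0005 -0.0009 -0.0004]
dp total (tool, now) [ 1.466 -0.918  0.08 ]  aligned [ 1.467 -0.917  0.076]
```

>>> apply_moves(dp=[[0.08,-0.05,0],[0.16,-0.1,0],[0.2,-0.125,0],[0.2,-0.125,0],[0.2,-0.125,0],[0.2,-0.125,0],[0.16,-0.1,0],[0.1,-0.06,0],[0.05,-0.03,0],[0.02,-0.01,0],[0,0,0],[0,0,0]], twist=[[0,0,0],[0,0,0],[0,0,0],[0,0,0],[0,0,0],[0,0,0],[0,0,0],[0,0,0],[0,0,0],[0,0,0],[0,0,0],[0,0,0]], jaw=[255,255,255,255,255,255,255,255,255,255,255,255])

```text
clock: 15.8
tcp_pos: [0.6423, 0.0357, 0.2976]
orientation: [-3.137, 0.171, 0.02]
contact_force: [0.1, -0.6, -1.3]
grip_width: 0.0452
```

```bash
python3 go.py .6465 .0345 .23
```

```text
t 15.8 pos [0.6423 0.0357 0.2976] F [ 0.1 -0.6 -1.3] w 0.0452 j [-0.41  0.56  0.36  1.74 -0.24  0.89 -0.05]
twist total [0.0002 0.0061 0.0006]
dp total (tool, now) [0.043 0.006 0.563]  aligned [0.036 0.006 0.563]
```

>>> apply_moves(dp=[[0.03,0,0],[0.005,0.005,0],[0,0,0.1],[0,0,0.12],[0,0,0.12],[0,0,0.1],[0,0,0.05],[0,0,0.02],[0,0,0]], twist=[[0,0.006,0],[0,0,0],[0,0,0],[0,0,0],[0,0,0],[0,0,0],[0,0,0],[0,0,0],[0,0,0]], jaw=[255,255,255,255,255,255,255,255,255])

```text
clock: 16.7
tcp_pos: [0.6445, 0.0329, 0.2294]
orientation: [3.136, -0.174, -0.005]
contact_force: [0.8, -0.6, -1.8]
grip_width: 0.0451
```

```bash
python3 go.py .6465 .0345 .207;python3 wr.py green .06 w6
```

```text
t 16.7 pos [0.6445 0.0329 0.2294] F [ 0.8 -0.6 -1.8] w 0.0451 j [-0.38  0.65  0.32  1.77 -0.28  0.77 -0.02]
twist total [ 0.0006  0.0014 -0.0005]
dp total (tool, now) [ 0.016 -0.015  0.187]  aligned [ 0.015 -0.015  0.187]
[261.3 201.8] [ 216  174   91   75 4980] [0.6479 0.06   0.06  ]
[195.6 231.9] [193 226   6  16  64] [0.6139 0.0479 0.06  ]
[259.1 287.6] [ 222  258   72   62 3155] [0.6417 0.0127 0.06  ]
[140.7 370.9] [125 358  29  26 462] [ 0.5653 -0.0378  0.06  ]
```

View pics/w6.png

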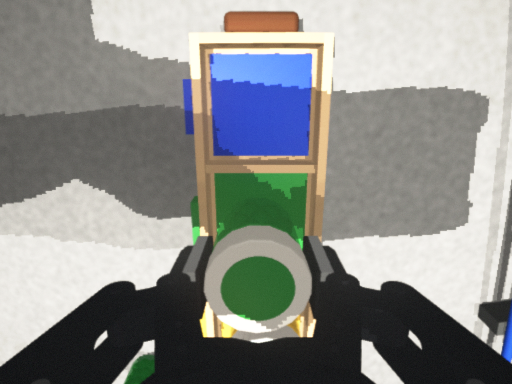

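The green jar is over the green bay, jar at (258,288), centred between the walls. Lowering.

>>> apply_moves(dp=[[0.01,-0.01,0.05],[0,0,0.05],[0,0,0.04],[0,0,0.02],[0,0,0.01],[0,0,0]], twist=[[0,0.001,0],[0,0,0],[0,0,0],[0,0,0],[0,0,0],[0,0,0]], jaw=[255,255,255,255,255,255])

```text
clock: 17.35
tcp_pos: [0.6468, 0.0343, 0.209]
orientation: [3.136, -0.174, 0.004]
contact_force: [-0.5, 0.1, -1.6]
grip_width: 0.0451
```

```bash
python3 go.py .6465 .0345 .207
```

```text
t 17.35 pos [0.6468 0.0343 0.209 ] F [-0.5  0.1 -1.6] w 0.0451 j [-0.37  0.68  0.31  1.78 -0.29  0.73 -0.02]
twist total [ 0.0001 -0.0012 -0.0003]
dp total (tool, now) [-0.003 -0.002  0.017]  aligned [-0.003 -0.002  0.017]
```

>>> apply_moves(dp=[[0,0,0.01],[0,0,0.008],[0,0,0.005]], twist=[[0,-0.001,0],[0,0,0],[0,0,0]], jaw=[255,255,255])

```text
clock: 17.65
tcp_pos: [0.647, 0.0342, 0.2073]
orientation: [-3.137, 0.174, -0.001]
contact_force: [-3.4, 0.5, 6.3]
grip_width: 0.045
```

```bash
python3 go.py .6465 .0345 .207
```

```text
t 17.65 pos [0.647  0.0342 0.2073] F [-3.4  0.5  6.3] w 0.045 j [-0.37  0.68  0.31  1.78 -0.29  0.73 -0.02]
twist total [-0.0001 -0.0003 -0.0005]
dp total (tool, now) [-0.004 -0.002  0.002]  aligned [-0.004 -0.002  0.002]
```

Floor contact. Release and rise; next is the red jar.

>>> apply_moves(dp=[[0,0,0],[0,0,0],[0,0,0],[0,0,0],[0,0,-0.05],[0,0,-0.1],[0,0,-0.15],[0,0,-0.15],[0,0,-0.15],[0,0,-0.1],[0,0,-0.05],[0,0,0]], twist=[[0,0,0],[0,0,0],[0,0,0],[0,0,0],[0,0,0],[0,0,0],[0,0,0],[0,0,0],[0,0,0],[0,0,0],[0,0,0],[0,0,0]], jaw=[0,0,0,0,0,0,0,0,0,0,0,0])

```text
clock: 18.85
tcp_pos: [0.6477, 0.0338, 0.3065]
orientation: [-3.136, 0.175, -0.01]
contact_force: [0.1, -0.2, -1.0]
grip_width: 0.085
```

```bash
python3 go.py .406 -.210 .30; python3 wr.py green .067 w7
```

```text
t 18.85 pos [0.6477 0.0338 0.3065] F [ 0.1 -0.2 -1. ] w 0.085 j [-0.41  0.55  0.36  1.73 -0.24  0.89 -0.06]
twist total [-0.0006 -0.003  -0.0007]
dp total (tool, now) [-1.776  2.243  0.04 ]  aligned [-1.78   2.24   0.054]
[269.9 157.6] [251 156  36   7 116] [0.6609 0.0692 0.067 ]
[509.4 277.1] [506 255   6  36 128] [ 0.8472 -0.0502  0.067 ]
[176.2 315.3] [171 307  10  20  63] [ 0.5716 -0.0519  0.067 ]
[ 99.4 377.6] [ 93 371  15  13 142] [ 0.4876 -0.1128  0.067 ]
```

View pics/w7.png

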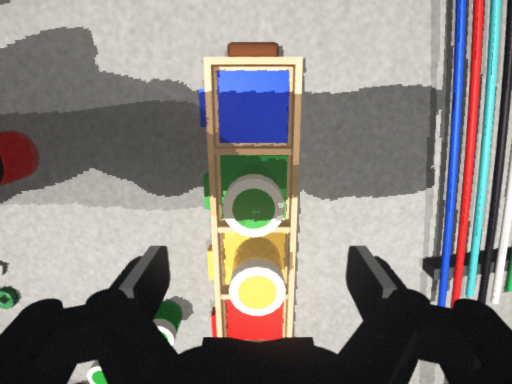

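Green and yellow both stand upright in their bays, at (254,205) and (258,290). On to red.

>>> apply_moves(dp=[[-0.07,0.09,0],[-0.15,0.19,0],[-0.18,0.23,0],[-0.18,0.23,0],[-0.18,0.23,0],[-0.18,0.23,0],[-0.18,0.23,0],[-0.18,0.23,0],[-0.16,0.2,0],[-0.11,0.13,0],[-0.06,0.08,0],[-0.03,0.03,0],[0,0,0],[0,0,0]], twist=[[0,-0.003,0],[0,0,0],[0,0,0],[0,0,0],[0,0,0],[0,0,0],[0,0,0],[0,0,0],[0,0,0],[0,0,0],[0,0,0],[0,0,0],[0,0,0],[0,0,0]], jaw=[0,0,0,0,0,0,0,0,0,0,0,0,0,0])

```text
clock: 20.3
tcp_pos: [0.3999, -0.2057, 0.2972]
orientation: [-3.134, 0.18, 0.039]
contact_force: [0.3, 0.6, -0.6]
grip_width: 0.0853
```

```bash
python3 go.py .406 -.210 .29; python3 wr.py red .06 w8
```

```text
t 20.3 pos [ 0.3999 -0.2057  0.2972] F [ 0.3  0.6 -0.6] w 0.0853 j [-0.05  0.28  0.45  2.19 -0.17  0.73  0.4 ]
twist total [-0.0004  0.012  -0.0022]
dp total (tool, now) [0.056 0.03  0.058]  aligned [0.054 0.03  0.06 ]
[498.7  38.6] [487  16  25  46 795] [ 0.557  -0.1087  0.06  ]
[272.9 177.2] [251 170  46  19 321] [ 0.4064 -0.183   0.06  ]
[275.1 213.8] [ 255  194   42   40 1299] [ 0.4053 -0.2101  0.06  ]
```

View pics/w8.png

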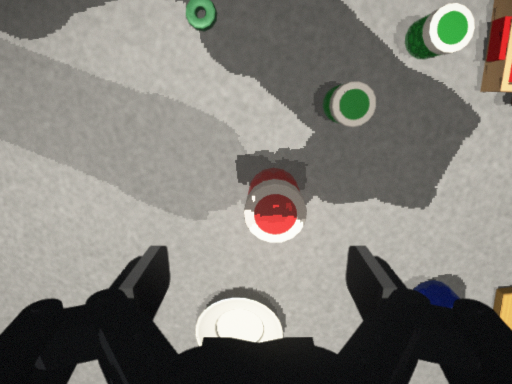

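Red white-lid jar's dot at (275,214) gives (.405,-.210), which matches. The small dish at (240,330) is clear of the fingers.

>>> apply_moves(dp=[[0.03,0.015,0],[0.02,0.015,0],[0,0,0.08],[0,0,0.12],[0,0,0.12],[0,0,0.12],[0,0,0.08],[0,0,0.03],[0,0,0]], twist=[[0,0.006,-0.002],[0,0.006,0],[0,0,0],[0,0,0],[0,0,0],[0,0,0],[0,0,0],[0,0,0],[0,0,0]], jaw=[0,0,0,0,0,0,0,0,0])

```text
clock: 21.25
tcp_pos: [0.4097, -0.2076, 0.2259]
orientation: [-3.137, 0.161, -0.006]
contact_force: [0.1, -0.5, -0.3]
grip_width: 0.0853
```

```bash
python3 go.py .405 -.210 .20
```

```text
t 21.25 pos [ 0.4097 -0.2076  0.2259] F [ 0.1 -0.5 -0.3] w 0.0853 j [ 0.03  0.43  0.36  2.22 -0.3   0.54  0.52]
twist total [-0.0004 -0.0018  0.0035]
dp total (tool, now) [-0.038  0.024  0.215]  aligned [-0.037  0.024  0.215]
```

>>> apply_moves(dp=[[-0.02,0.012,0],[-0.015,0.01,0],[0,0,0.06],[0,0,0.07],[0,0,0.05],[0,0,0.03],[0,0,0]], twist=[[0,-0.002,0.003],[0,0,0],[0,0,0],[0,0,0],[0,0,0],[0,0,0],[0,0,0]], jaw=[0,0,0,0,0,0,0])

```text
clock: 21.95
tcp_pos: [0.4055, -0.2102, 0.1997]
orientation: [-3.137, 0.172, -0.003]
contact_force: [-0.7, 0.7, 0.4]
grip_width: 0.0855
```

```bash
python3 go.py .405 -.210 .20
```

```text
t 21.95 pos [ 0.4055 -0.2102  0.1997] F [-0.7  0.7  0.4] w 0.0855 j [ 0.07  0.48  0.33  2.23 -0.33  0.47  0.55]
twist total [-0.0002 -0.001   0.0002]
dp total (tool, now) [-0.004 -0.002 -0.002]  aligned [-0.004 -0.002 -0.002]
```

>>> apply_moves(dp=[[0,0,0],[0,0,0],[0,0,0],[0,0,0],[0,0,0],[0,0,0],[0,0,0],[0,0,-0.04],[0,0,-0.08],[0,0,-0.12],[0,0,-0.15],[0,0,-0.15],[0,0,-0.15],[0,0,-0.1],[0,0,-0.05],[0,0,0]], twist=[[0,0,0],[0,0,0],[0,0,0],[0,0,0],[0,0,0],[0,0,0],[0,0,0],[0,0,0],[0,0,0],[0,0,0],[0,0,0],[0,0,0],[0,0,0],[0,0,0],[0,0,0],[0,0,0]], jaw=[255,255,255,255,255,255,255,255,255,255,255,255,255,255,255,255], grip_force=20)

```text
clock: 23.55
tcp_pos: [0.4044, -0.2106, 0.309]
orientation: [-3.136, 0.174, -0.006]
contact_force: [0.5, -1.1, -1.0]
grip_width: 0.0452
```

```bash
python3 go.py .631 -.107 .30
```

```text
t 23.55 pos [ 0.4044 -0.2106  0.309 ] F [ 0.5 -1.1 -1. ] w 0.0452 j [-0.05  0.26  0.46  2.18 -0.18  0.73  0.42]
twist total [-0.0004 -0.0017 -0.0005]
dp total (tool, now) [ 1.781 -1.067  0.082]  aligned [ 1.782 -1.065  0.075]
```

>>> apply_moves(dp=[[0.08,-0.05,0],[0.16,-0.09,0],[0.2,-0.12,0],[0.2,-0.12,0],[0.2,-0.12,0],[0.2,-0.12,0],[0.2,-0.12,0],[0.17,-0.1,0],[0.13,-0.08,0],[0.08,-0.04,0],[0.04,-0.02,0],[0.02,-0.01,0],[0,0,0],[0,0,0]], twist=[[0,0,0],[0,0,0],[0,0,0],[0,0,0],[0,0,0],[0,0,0],[0,0,0],[0,0,0],[0,0,0],[0,0,0],[0,0,0],[0,0,0],[0,0,0],[0,0,0]], jaw=[255,255,255,255,255,255,255,255,255,255,255,255,255,255])

```text
clock: 24.95
tcp_pos: [0.6283, -0.1044, 0.2973]
orientation: [-3.133, 0.172, 0.02]
contact_force: [-0.2, 0.4, -1.0]
grip_width: 0.0454
```

```bash
python3 go.py .631 -.107 .23
```

```text
t 24.95 pos [ 0.6283 -0.1044  0.2973] F [-0.2  0.4 -1. ] w 0.0454 j [-0.21  0.56  0.39  1.76 -0.26  0.89  0.18]
twist total [-0.0017  0.0061  0.0001]
dp total (tool, now) [0.032 0.021 0.56 ]  aligned [0.025 0.019 0.561]
```

>>> apply_moves(dp=[[0.02,0.01,0],[0.005,0.01,0],[0,0,0.1],[0,0,0.12],[0,0,0.12],[0,0,0.1],[0,0,0.05],[0,0,0.02],[0,0,0]], twist=[[-0.0017,0.006,0],[0,0,0],[0,0,0],[0,0,0],[0,0,0],[0,0,0],[0,0,0],[0,0,0],[0,0,0]], jaw=[255,255,255,255,255,255,255,255,255])

```text
clock: 25.85
tcp_pos: [0.6289, -0.109, 0.2292]
orientation: [3.136, -0.177, -0.004]
contact_force: [0.6, -0.2, -0.7]
grip_width: 0.0455
```

```bash
python3 go.py .631 -.107 .207;python3 wr.py red .06 w9
```

```text
t 25.85 pos [ 0.6289 -0.109   0.2292] F [ 0.6 -0.2 -0.7] w 0.0455 j [-0.18  0.65  0.35  1.79 -0.3   0.76  0.22]
twist total [ 0.0003  0.0013 -0.0013]
dp total (tool, now) [ 0.016 -0.018  0.185]  aligned [ 0.015 -0.018  0.185]
[260.7 200.9] [ 214  172   93   76 5280] [ 0.6322 -0.0813  0.06  ]
[194.4 219.3] [191 196   8  49 281] [ 0.5991 -0.0871  0.06  ]
[257.4 286.8] [ 221  255   74   64 3739] [ 0.6253 -0.1283  0.06  ]
```

View pics/w9.png

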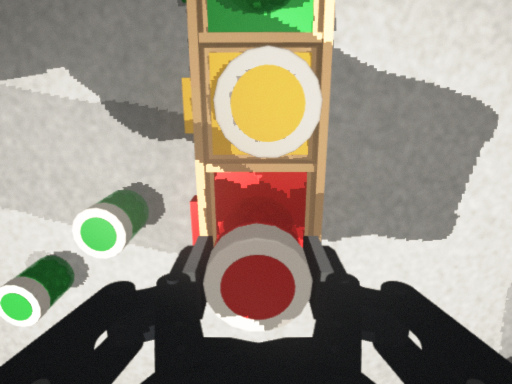

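Red is over the red bay at (258,287), between the walls. Lowering.

>>> apply_moves(dp=[[0.01,-0.014,0.05],[0.004,0,0.05],[0,0,0.04],[0,0,0.02],[0,0,0.01],[0,0,0]], twist=[[0,0.001,-0.001],[0,0,0],[0,0,0],[0,0,0],[0,0,0],[0,0,0]], jaw=[255,255,255,255,255,255])

```text
clock: 26.5
tcp_pos: [0.6319, -0.1074, 0.2088]
orientation: [3.136, -0.173, 0.005]
contact_force: [0.1, -0.7, -1.7]
grip_width: 0.0452
```

```bash
python3 go.py .631 -.107 .207
```

```text
t 26.5 pos [ 0.6319 -0.1074  0.2088] F [ 0.1 -0.7 -1.7] w 0.0452 j [-0.17  0.68  0.34  1.79 -0.32  0.72  0.23]
twist total [ 0.0002 -0.0014 -0.0001]
dp total (tool, now) [-0.008 -0.002  0.015]  aligned [-0.008 -0.002  0.015]
```

>>> apply_moves(dp=[[-0.005,0,0.01],[0,0,0.008],[0,0,0.005]], twist=[[0,-0.001,0],[0,0,0],[0,0,0]], jaw=[255,255,255])

```text
clock: 26.8
tcp_pos: [0.6314, -0.1075, 0.2067]
orientation: [3.137, -0.173, 0.002]
contact_force: [-2.1, 1.1, 7.0]
grip_width: 0.0454
```

```bash
python3 go.py .631 -.107 .207
```

```text
t 26.8 pos [ 0.6314 -0.1075  0.2067] F [-2.1  1.1  7. ] w 0.0454 j [-0.17  0.68  0.34  1.8  -0.32  0.72  0.23]
twist total [ 0.0001 -0.0006 -0.0002]
dp total (tool, now) [-0.004 -0.004 -0.002]  aligned [-0.004 -0.004 -0.002]
```

>>> apply_moves(dp=[[0,0,0],[0,0,0],[0,0,0],[0,0,0],[0,0,-0.05],[0,0,-0.1],[0,0,-0.15],[0,0,-0.15],[0,0,-0.15],[0,0,-0.1],[0,0,-0.05],[0,0,0]], twist=[[0,0,0],[0,0,0],[0,0,0],[0,0,0],[0,0,0],[0,0,0],[0,0,0],[0,0,0],[0,0,0],[0,0,0],[0,0,0],[0,0,0]], jaw=[0,0,0,0,0,0,0,0,0,0,0,0])

```text
clock: 28.0
tcp_pos: [0.6318, -0.108, 0.3057]
orientation: [3.136, -0.174, 0.009]
contact_force: [0.1, 1.1, 1.1]
grip_width: 0.0855
```

```bash
python3 go.py .553 -.342 .30; python3 wr.py red .067 w10
```

```text
t 28.0 pos [ 0.6318 -0.108   0.3057] F [0.1 1.1 1.1] w 0.0855 j [-0.21  0.55  0.39  1.75 -0.26  0.89  0.18]
twist total [ 0.0001 -0.0028 -0.0005]
dp total (tool, now) [-0.436  2.011  0.045]  aligned [-0.438  2.01   0.047]
[493.8  81.8] [ 483    0   22  168 1630] [ 0.7991 -0.0376  0.067 ]
[251.5 169.3] [ 220  154   68   64 1818] [ 0.6313 -0.0795  0.067 ]
[206.5 190.3] [204 172   6  36 178] [ 0.5977 -0.091   0.067 ]
[255.5 207. ] [ 235  188   42   39 1308] [ 0.6309 -0.1074  0.067 ]
```

View pics/w10.png

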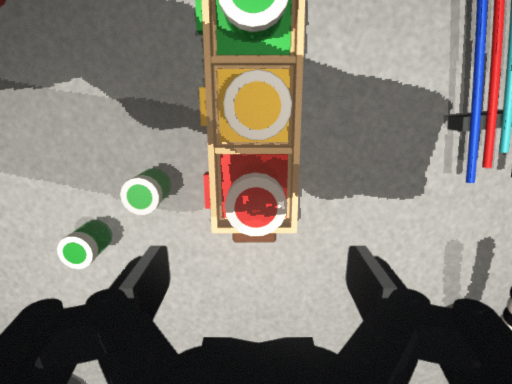

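Red's lid at (255,206) gives (.631,-.107), centred in its bay. On to blue.

>>> apply_moves(dp=[[-0.02,0.1,0],[-0.04,0.19,0],[-0.05,0.23,0],[-0.05,0.23,0],[-0.05,0.23,0],[-0.05,0.23,0],[-0.05,0.23,0],[-0.04,0.18,0],[-0.03,0.12,0],[-0.02,0.07,0],[0,0.03,0],[0,0,0],[0,0,0]], twist=[[0,-0.003,0],[0,0,0],[0,0,0],[0,0,0],[0,0,0],[0,0,0],[0,0,0],[0,0,0],[0,0,0],[0,0,0],[0,0,0],[0,0,0],[0,0,0]], jaw=[0,0,0,0,0,0,0,0,0,0,0,0,0])

```text
clock: 29.35
tcp_pos: [0.5504, -0.3342, 0.2946]
orientation: [-3.134, 0.174, 0.036]
contact_force: [0.4, 0.0, 0.0]
grip_width: 0.0852
```

```bash
python3 go.py .553 -.342 .29; python3 wr.py blue .06 w11
```

```text
t 29.35 pos [ 0.5504 -0.3342  0.2946] F [0.4 0.  0. ] w 0.0852 j [ 0.16  0.58  0.41  1.74 -0.27  0.9   0.57]
twist total [-0.0007  0.0109 -0.0006]
dp total (tool, now) [0.03  0.063 0.038]  aligned [0.029 0.063 0.039]
[269.9 180.7] [250 174  43  17 237] [ 0.5551 -0.313   0.06  ]
[270.6 219.5] [ 250  200   42   39 1151] [ 0.5528 -0.3415  0.06  ]
```

View pics/w11.png

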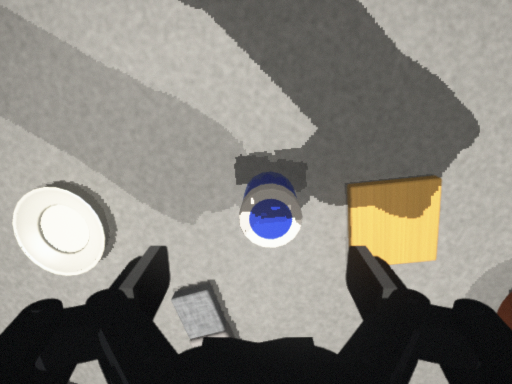

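The blue white-lid jar's dot at (271,219) gives (.553,-.3415), which agrees. The wooden block (350–440, 178–265) sits near the +x finger, so I'll check its edge and height first.

Run:
```python
from wr import *
f=wf();
for uv in [(352,186),(352,240),(356,263),(400,220)]:
    d=f["z_map"][int(uv[1]),int(uv[0])];c,v=ray(f,uv);print(uv,"depthpt",(c+v*d).round(3),"z15",onz(f,uv,.015).round(3))
g=dict(np.load("top0.npz"))
for uv in [(608,215),(609,172),(656,172),(656,218)]:
    uv=(uv[0]/1.5,uv[1]/1.5);d=g["z_map"][int(uv[1]),int(uv[0])+1];c,v=ray(g,uv);print(uv,(c+v*d).round(3),onz(g,uv,.015).round(3))
```

```text
(352, 186) depthpt [ 0.625 -0.338  0.01 ] z15 [ 0.623 -0.336  0.015]
(352, 240) depthpt [ 0.623 -0.388  0.011] z15 [ 0.622 -0.386  0.015]
(356, 263) depthpt [ 0.589 -0.331  0.147] z15 [ 0.626 -0.41   0.015]
(400, 220) depthpt [ 0.666 -0.373  0.012] z15 [ 0.665 -0.371  0.015]
(405.3333333333333, 143.33333333333334) [ 0.627 -0.336  0.011] [ 0.626 -0.335  0.015]
(406.0, 114.66666666666667) [ 0.699 -0.341  0.011] [ 0.698 -0.339  0.015]
(437.3333333333333, 114.66666666666667) [ 0.705 -0.424 -0.   ] [ 0.7   -0.417  0.015]
(437.3333333333333, 145.33333333333334) [ 0.627 -0.42   0.   ] [ 0.623 -0.413  0.015]
```

The block is ~11 mm high with its edge at x≈.623. The fingers reach x≈.61 and stay at z≥27 mm, so it's clear.

>>> apply_moves(dp=[[0.015,0.03,0],[0.01,0.03,0],[0,0,0.08],[0,0,0.12],[0,0,0.12],[0,0,0.1],[0,0,0.06],[0,0,0.02],[0,0,0]], twist=[[0,0.006,0],[0,0.005,0],[0,0,0],[0,0,0],[0,0,0],[0,0,0],[0,0,0],[0,0,0],[0,0,0]], jaw=[0,0,0,0,0,0,0,0,0])

```text
clock: 30.35
tcp_pos: [0.5538, -0.3392, 0.2273]
orientation: [-3.133, 0.168, -0.0]
contact_force: [0.4, 0.8, 0.1]
grip_width: 0.0853
```

```bash
python3 go.py .553 -.342 .20
```

```text
t 30.35 pos [ 0.5538 -0.3392  0.2273] F [0.4 0.8 0.1] w 0.0853 j [ 0.2   0.66  0.36  1.77 -0.32  0.77  0.62]
twist total [-0.0017  0.0001  0.0014]
dp total (tool, now) [-0.004  0.025  0.227]  aligned [-0.004  0.024  0.227]
```

>>> apply_moves(dp=[[-0.003,0.013,0],[0,0.01,0],[0,0,0.06],[0,0,0.07],[0,0,0.06],[0,0,0.03],[0,0,0]], twist=[[-0.0017,0,0.001],[0,0,0],[0,0,0],[0,0,0],[0,0,0],[0,0,0],[0,0,0]], jaw=[0,0,0,0,0,0,0])

```text
clock: 31.05
tcp_pos: [0.5537, -0.3426, 0.1999]
orientation: [3.136, -0.172, 0.004]
contact_force: [-0.6, 0.2, 0.0]
grip_width: 0.0851
```

```bash
python3 go.py .553 -.342 .20
```

```text
t 31.05 pos [ 0.5537 -0.3426  0.1999] F [-0.6  0.2  0. ] w 0.0851 j [ 0.21  0.7   0.35  1.77 -0.34  0.72  0.63]
twist total [ 0.0006 -0.0011  0.0003]
dp total (tool, now) [-0.006 -0.004 -0.   ]  aligned [-0.006 -0.004 -0.   ]
```

>>> apply_moves(dp=[[0,0,0],[0,0,0],[0,0,0],[0,0,0],[0,0,0],[0,0,0],[0,0,0],[0,0,-0.04],[0,0,-0.08],[0,0,-0.12],[0,0,-0.15],[0,0,-0.15],[0,0,-0.15],[0,0,-0.1],[0,0,-0.05],[0,0,0]], twist=[[0,0,0],[0,0,0],[0,0,0],[0,0,0],[0,0,0],[0,0,0],[0,0,0],[0,0,0],[0,0,0],[0,0,0],[0,0,0],[0,0,0],[0,0,0],[0,0,0],[0,0,0],[0,0,0]], jaw=[255,255,255,255,255,255,255,255,255,255,255,255,255,255,255,255], grip_force=20)

```text
clock: 32.65
tcp_pos: [0.5533, -0.3429, 0.3119]
orientation: [3.134, -0.173, 0.009]
contact_force: [0.2, 0.0, -2.2]
grip_width: 0.0453
```

```bash
python3 go.py .6545 .105 .31
```

```text
t 32.65 pos [ 0.5533 -0.3429  0.3119] F [ 0.2  0.  -2.2] w 0.0453 j [ 0.17  0.56  0.41  1.72 -0.27  0.91  0.58]
twist total [ 0.0011 -0.0029 -0.0001]
dp total (tool, now) [ 0.428 -3.802  0.01 ]  aligned [ 0.429 -3.802  0.016]
```

>>> apply_moves(dp=[[0.01,-0.09,0],[0.02,-0.18,-0.01],[0.025,-0.24,-0.01],[0.025,-0.24,0],[0.025,-0.24,0],[0.025,-0.24,0],[0.025,-0.24,0],[0.025,-0.24,0],[0.025,-0.24,0],[0.025,-0.24,0],[0.025,-0.24,0],[0.025,-0.24,0],[0.025,-0.24,0],[0.025,-0.23,0],[0.02,-0.2,0],[0.015,-0.14,0],[0.01,-0.08,0],[0,-0.04,0],[0,0,0],[0,0,0]], twist=[[0,0,0],[0,0,0],[0,0,0],[0,0,0],[0,0,0],[0,0,0],[0,0,0],[0,0,0],[0,0,0],[0,0,0],[0,0,0],[0,0,0],[0,0,0],[0,0,0],[0,0,0],[0,0,0],[0,0,0],[0,0,0],[0,0,0],[0,0,0]], jaw=[255,255,255,255,255,255,255,255,255,255,255,255,255,255,255,255,255,255,255,255])

```text
clock: 34.65
tcp_pos: [0.6405, 0.1133, 0.295]
orientation: [3.136, -0.163, -0.041]
contact_force: [0.5, -0.0, -1.3]
grip_width: 0.0455
```

```bash
python3 go.py .6545 .105 .23
```

```text
t 34.65 pos [0.6405 0.1133 0.295 ] F [ 0.5 -0.  -1.3] w 0.0455 j [-0.53  0.58  0.36  1.72 -0.26  0.91 -0.16]
twist total [0.0012 0.0124 0.0028]
dp total (tool, now) [0.137 0.055 0.539]  aligned [0.123 0.056 0.542]
```

>>> apply_moves(dp=[[0.05,0.025,0],[0.05,0.02,0],[0.02,0,0],[0,0,0]], twist=[[0.001,0.006,0.002],[0,0.006,0],[0,0,0],[0,0,0]], jaw=[255,255,255,255])

```text
clock: 35.05
tcp_pos: [0.6558, 0.101, 0.2954]
orientation: [3.134, -0.18, 0.004]
contact_force: [-0.2, -0.3, -0.7]
grip_width: 0.0452
```

```bash
python3 go.py .6545 .105 .23
```

```text
t 35.05 pos [0.6558 0.101  0.2954] F [-0.2 -0.3 -0.7] w 0.0452 j [-0.51  0.59  0.37  1.7  -0.26  0.9  -0.15]
twist total [ 0.0009 -0.0013 -0.0024]
dp total (tool, now) [-0.016 -0.033  0.545]  aligned [-0.014 -0.032  0.545]
```

>>> apply_moves(dp=[[-0.01,-0.02,0],[0,-0.01,0],[0,0,0.1],[0,0,0.12],[0,0,0.12],[0,0,0.1],[0,0,0.05],[0,0,0.01],[0,0,0]], twist=[[0.001,-0.001,-0.002],[0,0,0],[0,0,0],[0,0,0],[0,0,0],[0,0,0],[0,0,0],[0,0,0],[0,0,0]], jaw=[255,255,255,255,255,255,255,255,255])

```text
clock: 35.95
tcp_pos: [0.6538, 0.1053, 0.2276]
orientation: [3.136, -0.173, -0.006]
contact_force: [-0.3, 0.8, -1.1]
grip_width: 0.0453
```

```bash
python3 go.py .6545 .105 .207;python3 wr.py blue .06 w12
```

```text
t 35.95 pos [0.6538 0.1053 0.2276] F [-0.3  0.8 -1.1] w 0.0453 j [-0.49  0.68  0.33  1.73 -0.29  0.79 -0.12]
twist total [0.0004 0.0018 0.    ]
dp total (tool, now) [0.007 0.002 0.172]  aligned [0.006 0.002 0.172]
[259.3 202.4] [ 213  179   92   66 4262] [0.6561 0.1329 0.06  ]
[192.6 221.8] [189 200   8  45 261] [0.623  0.1265 0.06  ]
[504.1 312.2] [493 244  19 112 808] [0.7849 0.0537 0.06  ]
[257.6 283.4] [ 221  252   74   64 3727] [0.6505 0.0891 0.06  ]
```

View pics/w12.png

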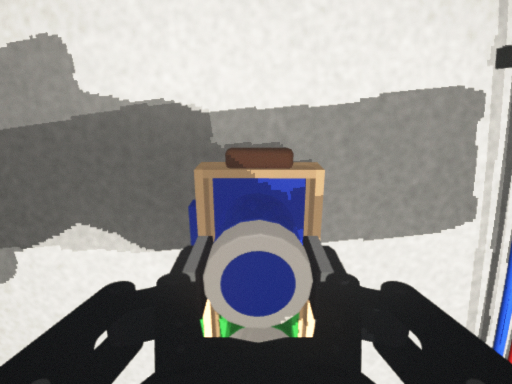

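Blue at (258,283) is centred over the blue bay. Lowering.

>>> apply_moves(dp=[[0.006,0,0.05],[0,0,0.05],[0,0,0.03],[0,0,0.015],[0,0,0.01],[0,0,0]], twist=[[0,0.0018,0],[0,0,0],[0,0,0],[0,0,0],[0,0,0],[0,0,0]], jaw=[255,255,255,255,255,255])

```text
clock: 36.6
tcp_pos: [0.6554, 0.1053, 0.2093]
orientation: [-3.137, 0.173, -0.006]
contact_force: [1.5, -0.2, -1.3]
grip_width: 0.0457
```

```bash
python3 go.py .6545 .105 .207
```

```text
t 36.6 pos [0.6554 0.1053 0.2093] F [ 1.5 -0.2 -1.3] w 0.0457 j [-0.48  0.7   0.32  1.74 -0.3   0.75 -0.11]
twist total [-0.0002 -0.0017 -0.    ]
dp total (tool, now) [-0.007  0.003  0.02 ]  aligned [-0.007  0.003  0.02 ]
```

>>> apply_moves(dp=[[-0.005,0,0.012],[0,0,0.01],[0,0,0.005]], twist=[[0,-0.0017,0],[0,0,0],[0,0,0]], jaw=[255,255,255])

```text
clock: 36.9
tcp_pos: [0.6549, 0.1054, 0.207]
orientation: [-3.136, 0.173, -0.0]
contact_force: [-2.3, -0.2, 7.4]
grip_width: 0.0452
```

```bash
python3 go.py .6545 .105 .207
```

```text
t 36.9 pos [0.6549 0.1054 0.207 ] F [-2.3 -0.2  7.4] w 0.0452 j [-0.48  0.7   0.32  1.74 -0.31  0.75 -0.11]
twist total [-0.0005 -0.     -0.    ]
dp total (tool, now) [-0.003  0.004 -0.   ]  aligned [-0.003  0.004 -0.   ]
```

Release and rise, clear of the tray.

>>> apply_moves(dp=[[0,0,0],[0,0,0],[0,0,0],[0,0,0],[0,0,-0.05],[0,0,-0.1],[0,0,-0.15],[0,0,-0.15],[0,0,-0.15],[0,-0.1,-0.1],[0,-0.2,-0.05],[0,-0.2,0],[0,-0.2,0],[0,-0.2,0],[0,-0.1,0],[0,-0.05,0],[0,0,0],[0,0,0]], twist=[[0,0,0],[0,0,0],[0,0,0],[0,0,0],[0,0,0],[0,0,0],[0,0,0],[0,0,0],[0,0,0],[0,0,0],[0,0,0],[0,0,0],[0,0,0],[0,0,0],[0,0,0],[0,0,0],[0,0,0],[0,0,0]], jaw=[0,0,0,0,0,0,0,0,0,0,0,0,0,0,0,0,0,0])

```text
clock: 38.7
tcp_pos: [0.6701, 0.2384, 0.3108]
orientation: [-3.132, 0.174, -0.012]
contact_force: [-0.7, -0.7, 1.2]
grip_width: 0.0856
```

```bash
python3 go.py
python3 - <<'E'
from bench import r
from h import *
im={}
for n in("top","side"):
    f=r.grab_frame(n); im[n]=f["color"][:,:,::-1]
    for c in('blue','green','yellow','red'):
        for ce,s in blobs(f,c,40):
            X=onz(f,ce,.067)
            if .35<X[0]<.72 and -.4<X[1]<.4: print(n,c,ce.round(0),s[4],X.round(3))
cv2.imwrite("pics/end.png",np.vstack([cv2.resize(im["top"][90:260,90:450],None,fx=1.65,fy=1.65,interpolation=cv2.INTER_CUBIC),cv2.resize(im["side"][90:260,140:500],None,fx=1.65,fy=1.65,interpolation=cv2.INTER_CUBIC)]))
E
```

```text
t 38.7 pos [0.6701 0.2384 0.3108] F [-0.7 -0.7  1.2] w 0.0856 j [-0.67  0.65  0.37  1.56 -0.26  0.97 -0.34]
twist total [-0.0025 -0.0036 -0.0005]
top blue [220. 121.] 128 [0.655 0.107 0.067]
top blue [227. 133.] 291 [0.628 0.091 0.067]
top blue [161. 214.] 100 [0.44  0.232 0.067]
top green [254. 137.] 235 [0.62  0.028 0.067]
top green [252. 125.] 127 [0.647 0.033 0.067]
top green [308. 175.] 62 [ 0.534 -0.094  0.067]
top green [327. 205.] 60 [ 0.468 -0.136  0.067]
top yellow [283. 128.] 138 [ 0.641 -0.037  0.067]
top yellow [282. 140.] 288 [ 0.613 -0.036  0.067]
top yellow [280. 152.] 44 [ 0.586 -0.031  0.067]
top red [310. 144.] 289 [ 0.605 -0.098  0.067]
top red [314. 133.] 130 [ 0.632 -0.108  0.067]
top red [225. 220.] 165 [0.429 0.088 0.067]
side blue [288. 139.] 63 [0.653 0.107 0.067]
side blue [280. 157.] 57 [0.606 0.058 0.067]
side green [298. 158.] 64 [0.645 0.034 0.067]
side green [264. 241.] 44 [ 0.461 -0.154  0.067]
side yellow [310. 179.] 76 [ 0.64  -0.037  0.067]
side red [211. 171.] 101 [0.427 0.083 0.067]
side red [209. 185.] 77 [0.407 0.041 0.067]
side red [321. 201.] 97 [ 0.631 -0.107  0.067]
side red [316. 217.] 249 [ 0.596 -0.143  0.067]
```

View pics/end.png

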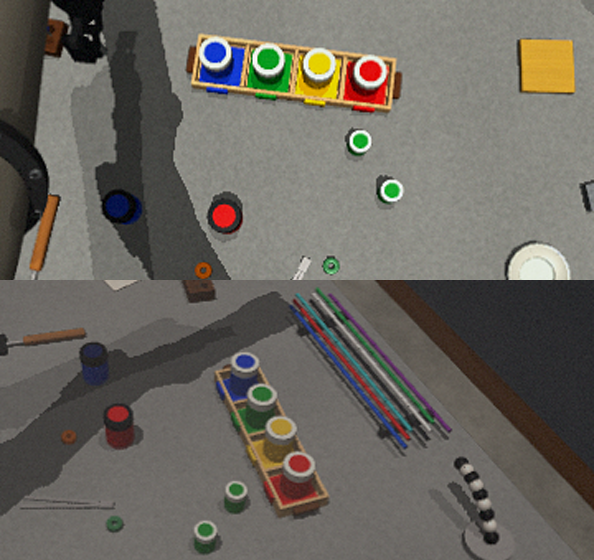

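All four jars stand upright in the matching bays. In both views the dots sit at z=67 mm within about 2 mm of the bay centres. The black-lid and small jars have not moved, and the gripper is clear.

```bash
python3 -c "
from bench import r
print(r.hand_in())"
```

```text
the job is handed in; nothing more can be done
None
```

All four white-lid jars (yellow, the largest green, red and blue) now stand upright in the bays of their own colour, and I handed the job in shortly after 38.7 s of the 112 s allowed.

- **Placement:** in the last top and side views, all four dots lie at lid height within about 2 mm of their bay centres.
- **Left alone:** both black-lid jars and the two small green jars read within about 5 mm of where they started. That reading uses the wrong lid height for them, and the arm never went to them.
- **Forces:** the highest outside force I read was about 7 N, as a jar met the tray floor. The gripper was open and clear of everything at hand-in.
- **What went wrong on the way:** the yellow jar's first approach drifted about 22 mm in y, and its carry overshot by about 34 mm. I corrected both before lowering, with no contact.
- **Disagreement:** my first wrist reading of the yellow jar was 5 mm off the top camera. Re-reading it in an enlarged crop brought it within about 3 mm.

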